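Check the brake lever on the trolley's push bar

TASK

The push bar of the workshop's lift trolley is clamped in the bench vice, and its long brake lever has to be checked. With the backs of the fingers press the long lever in until it comes up against its stop, let it spring right back out with the fingers clear of it, then press it in to the stop a second time and finish while still holding it there, so that I can measure the gap left between the lever and the bar. Only push the lever from its outer side and do not force it: do not pinch it, do not touch the bar, its rubber grips or the short lever, and leave everything else on the bench where it is.

Things in the scene. Friction and masses are not known exactly. Their poses are not given: they have to be found in the camera images.
- brake_lever (a joint): long cast aluminium brake lever on the right half of the bar as the robot sees it, on the robot's side of the bar; swings level about an upright pin. Rad: 0 = sprung fully out, 0.26 = in against its solid stop, where its ball is still about 12 mm short of the rubber grip. A return spring pushes it out: about 4.5 N at lever_press as it starts to move, 8 N just before the stop
- lever_press (a point): where fingers press the long lever: on the centre line of its round 13 mm blade, 105 mm from the pivot, 45 mm short of the 19 mm ball at its free end, 150 mm above the bench. Moves 27 mm from fully out to the stop. Axes turn with the lever; when it is out +x points square to the bar and towards it (the way to press), +y along the bar towards the vice, +z up
- lever_pivot (a point): centre of the long lever's upright pivot pin, in its clamp on the bar; fixed; 150 mm above the bench. +x points square to the bar and towards it, +y along the bar towards the vice. The bar's axis is 36 mm from it along +x. Outside the lever the air is clear down to 70 mm above the bench
- push_bar: straight steel tube, 28 mm across, 520 mm long, level in the vice jaws; fixed; origin at its middle on its axis, 150 mm above the bench; +y along the bar away from the long lever, +x square to it away from the levers. Rubber grips up to 37 mm across cover it from 117 to 261 mm from the middle at both ends; lever clamps 26 mm wide, 41 mm across, sit 100 mm from the middle
- short_lever (a joint): short release lever at the other (+y, left) end of the bar, 72 mm from pivot to ball centre, not part of this check. Value in rad: 0 = sprung out, 0.30 = in
- short_lever_end (a point): centre of the ball (18 mm) at the free end of the short lever
- vice: grey bench vice on a plywood base 300 x 220 mm; fixed; origin at the middle of the base's underside, axes as push_bar. Its jaws are 110 mm wide along the bar and end 170 mm above the bench; its screw reaches 180 mm from the origin towards -x at 92 mm height, with a cross handle of 170 mm that stands at any angle
- oil_bottle: bystander: brown oil bottle, 42 mm across, 112 mm high, standing on the far side of the long lever's end of the bar; origin under its middle
- wax_tin: bystander: flat steel wax tin, 84 mm across, 36 mm high; origin under its middle
- spanner: bystander: spanner, 160 mm, lying in front of the vice
- screw_jar: bystander: glass jar with metal lid, 56 mm across, 65 mm high, standing in front of the long lever's ball end; origin under its middle
- mallet: bystander: round carver's mallet standing on its head, 92 mm across, 238 mm high; origin under its middle
- gouge_wide: bystander: carving gouge lying on the bench, 245 mm long, 27 mm high
- gouge_narrow: bystander: narrower carving gouge lying on the bench, 235 mm long, 27 mm high
- rosette_block: bystander: dark carved block, 150 x 100 x 30 mm, lying flat; origin under its middle

How it is judged (in metres and radians):
On the way, in this order (a step that is already met when the one before it is completed fails the run):
1. the fingers have pressed the long lever in to its stop (value of joint brake_lever above 0.235 rad and contact force between the fingers and brake_lever above 3 N), for 0.15 s.
2. the long lever has sprung fully out again and the fingers are off it (value of joint brake_lever below 0.02 rad and contact force between the fingers and brake_lever below 0.2 N), for 0.3 s.
At the end, for the whole second after the job is handed in: After one full press and a full release, the long lever is again held in at its stop (joint above 0.235 of 0.26 rad, that is within about 3 mm at lever_press) by the fingers, with more than 3 N and less than 50 N, and the fingers do not touch the bar (all of step 1 and contact force between the fingers and brake_lever below 50 N and value of joint short_lever below 0.05 rad and contact force between the fingers and push_bar below 0.5 N); the arm keeps its last pose, push and grip.
It fails at once if the bar, a grip or a lever clamp was touched by the fingers or the arm (contact force between any of the fingers, the arm and push_bar above 1 N).
It fails at once if the long lever was pinched between the fingers instead of pushed from outside (contact force between the fingers and brake_lever above 0.5 N and x of the grasp point in the frame of lever_press above -0.006 m and z of the grasp point in the frame of lever_press between -0.015 and 0.015 m).
It fails at once if the long lever was forced with more than 50 N (contact force between any of the fingers, the arm and brake_lever above 50 N).
It fails at once if the short lever was pressed (value of joint short_lever above 0.05 rad).
It fails at once if a thing on the bench was pushed, lifted or knocked over (distance of any of oil_bottle, wax_tin, spanner, screw_jar, mallet, gouge_wide, gouge_narrow, rosette_block from where it was at the start of the episode above 0.02 m or angle between any of oil_bottle, screw_jar, mallet's own z axis and vertical above 0.5 rad).
It also fails if it takes over 48 s, if anything falls off the work surface, if the arm or the gripper's body presses on something with over 40 N, if the wrist force passes 120 N, or if a joint passes its speed limit or range.

ROBOT

A 6-joint arm with a two-finger parallel gripper is mounted at the origin on the work surface. World frame = base frame: x ahead of the robot, y to its left, z up, the work surface at z = 0. Lengths are in mm, angles in rad, forces in N, time in s.
With the tool pointing down it reaches from about 275 to 1000 mm from the base axis. Payload 8.4 kg.
Tool frame: the origin (TCP) lies between the finger pads; the fingertips stand r.tips_ahead ahead of it and the grasp point (between the pads) lies 6 mm ahead of it (r.tips_ahead is the distance from the TCP to the fingertips, in mm); z points along the fingers, y is the line along which they close (so a half turn about z gives the same grasp; the last joint's range is limited). The gripper opens to 85 mm and grips with 20 to 120 N. Pads are 22 mm wide; open, the fingers measure 114 mm over their backs; the gripper's body (76 mm by 85 mm) begins 54 mm behind the grasp point. The pads swing forward as they close: fully open they stand 13 mm farther back than shut.
Start: joints at [-1.291, 0.353, 1.633, -0, 1.155, -0.002], TCP at [173.802, -600.351, 227.181] pointing down, gripper open.
Joint ranges: [-2.63, 2.63], [-0.92, 2.1], [0.06, 2.66], [-1.3, 4.44], [0, 2.69], [-3.02, 3.02]. Speed limits (rad/s): [2.22, 2.22, 2.79, 3.14, 3.14, 3.14].

INTERFACE

Orientations are given as [roll, pitch, yaw] about the fixed x, y, z axes, in that order (R = Rz(yaw) Ry(pitch) Rx(roll)).
In Python, from rig import r gives the robot as it stands.
- The arm moves only by the tool carry_out, never from a script. Its arguments are lists of equal length, an entry for each row: "delta_pos": the shift along the tool's x, y, z in m, a list of three; "rot": the turn, a rotation vector about the tool's x, y, z in degrees, a list of three. A call has 1 to 8 rows; each row is the pose to reach, as a shift and turn from the pose commanded when the call began, along the tool's axes at that moment; what a row does not reach only later rows make up. A row lasts 1/8 s, in which the tool goes at most 62.5 mm and 10.7 degrees, less where a joint would pass 70% of its speed; a pose out of reach is approached as far as the arm can. A call with a gripper value outside its range is refused whole. "claw" is the finger opening in m, from 0 to 0.0854, set as the call begins (left out, the last holds). The fingers move at their own pace and stop on an object; "grip_force" is the grip in N (left out, the last holds). Time passes only in rows, so rows that repeat a pose let the fingers close. It gives the time, the measured TCP pose, the force, the opening and the grip force at its end, in the units of the state.
- r.sense(): the state, without advancing time (a new reading comes with each control period).
- r.grab_frame(name): name is "side" or "top" or "wrist"; returns the picture (480x640x3 uint8, blue, green, red); there is no depth.
- r.camera_info(name): a dict with "fx", "fy", "cx", "cy" (pixels), "distortion" ([k1, k2, p1, p2, k3] as OpenCV has them; the pictures are not rectified), "pose" (4x4, takes a point from camera to world coordinates); the wrist camera has in their place "hand_eye" (4x4, takes a point from camera to tool coordinates, whose origin is the TCP and whose axes are the flange's). Camera axes: x right, y down, z forward; pixel columns grow to the right and rows downward; lengths in mm; the calibration is good to about 2 mm. A picture is of the moment at which its call begins: read the wrist's pose just before it. camera_info takes no time and is no camera call.
- r.sign_off(): hands the job in; it is judged then, once.
Trained networks look in the newest picture that a camera, given by its name, has taken for a name from the list of things; names that differ only in an ending like _2 or _b are one class to them, and where a whole thing is asked for, a point or a joint stands for the part that bears it (a point fixed in the world has none). Each returns a list of dicts, best first, with "p" (0 to 1); they miss things now and then, are a little off and sometimes report something else, mostly with a low value. They report only what shows in the picture. A call takes as long as a camera call.
- r.recognise(thing, camera): "box" ([left, top, right, bottom] in pixels, round what is visible of it).
- r.cut_out(thing, camera): "mask" (480x640 bool, what is visible of it) and "box" ([left, top, right, bottom] in pixels, round what is visible of it).
The state is a dict: "clock": time; "qpos": joint angles; "qvel": joint speeds; "joint_efforts": joint torques, N m; "eef_pos": TCP position; "tcp_rot": TCP orientation; "contact_force": force on the tool from outside, world axes, zero at the start; "wrist_torque": the same for the moment, N m; "opening": opening from 0.0 (shut) to 1.0 (fully open); "grasp_force": force on a finger pad.
Only numpy, scipy, OpenCV 4.12 (cv2) and the standard library are available. Lean on these libraries where they do the work, as an engineer would, in place of code of your own. Each camera call takes 0.05 s, during which the arm holds its last target. There are 200 camera calls.

## Working session

There is one attempt and no reset: what is moved stays moved. The work goes in short steps, Python scripts to look and compute and a tool call to move; the robot and the scene stay as the last step left them, time stands still between calls to the robot, and variables do not carry over. Pictures are saved under pics/ and viewed, at most 13 in all, crops included, and the job is handed in when it is done.

Besides the shell and the picture viewer there is one more tool, called after "Call:" by a JSON object that holds its "name" and its "arguments". carry_out: Moves the arm, as the interface text tells. Its arguments: {"type":"object","properties":{"delta_pos":{"type":"array","items":{"type":"array","items":{"type":"number"}}},"rot":{"type":"array","items":{"type":"array","items":{"type":"number"}}},"claw":{"type":"number"},"grip_force":{"type":"number"}},"required":["delta_pos","rot"]}

```bash
mkdir -p pics
python3 - <<'E'
from rig import r
import cv2,numpy as np
s=r.sense();print(s['clock'],s['eef_pos'],s['tcp_rot'],s['contact_force'],r.tips_ahead)
for c in ('top','side'):
    im=r.grab_frame(c);cv2.imwrite(f'pics/{c}1.png',im);print(c,r.camera_info(c))
    for t in ('brake_lever','lever_press','push_bar','screw_jar','short_lever','vice'):
        print(t,[(round(d['p'],2),np.round(d['box']).tolist()) for d in r.recognise(t,c)][:2])
E
```

```text
0.0 [ 173.6561315  -599.90087301  226.45675214] [-3.14023001e+00  6.08120029e-07  2.81750905e-01] [0.83262945 0.89394368 0.50292005] 25.0
top {'fx': 509.0074957991081, 'fy': 509.0074957991081, 'cx': 318.6853936867912, 'cy': 242.0452230132244, 'distortion': array([-0.00999633,  0.        ,  0.        ,  0.        ,  0.        ]), 'pose': array([[ 2.15907320e-02, -9.98499993e-01,  5.03150457e-02,
         5.05270589e+02],
       [-9.99755614e-01, -2.18021811e-02, -3.65739769e-03,
        -4.26548338e+00],
       [ 4.74888931e-03, -5.02237836e-02, -9.98726699e-01,
         1.54861912e+03],
       [ 0.00000000e+00,  0.00000000e+00,  0.00000000e+00,
         1.00000000e+00]])}
brake_lever [(0.79, [314.0, 226.0, 367.0, 237.0]), (0.24, [272.0, 272.0, 286.0, 326.0])]
lever_press [(0.49, [315.0, 229.0, 370.0, 236.0])]
push_bar [(0.7, [177.0, 202.0, 365.0, 232.0])]
screw_jar [(0.65, [370.0, 249.0, 392.0, 269.0])]
short_lever []
vice [(0.66, [176.0, 167.0, 366.0, 278.0])]
side {'fx': 589.6443602005884, 'fy': 589.6443602005884, 'cx': 322.3008726666141, 'cy': 242.06115780152626, 'distortion': array([0.05195869, 0.        , 0.        , 0.        , 0.        ]), 'pose': array([[-9.75041697e-01, -1.31907489e-01,  1.78589205e-01,
         2.71825854e+02],
       [-2.22009801e-01,  5.87630225e-01, -7.78076068e-01,
         1.36100011e+03],
       [-2.31035462e-03, -7.98305163e-01, -6.02248727e-01,
         1.19063153e+03],
       [ 0.00000000e+00,  0.00000000e+00,  0.00000000e+00,
         1.00000000e+00]])}
brake_lever [(0.65, [314.0, 213.0, 327.0, 240.0])]
lever_press [(0.7, [307.0, 212.0, 331.0, 244.0])]
push_bar [(0.95, [265.0, 206.0, 312.0, 331.0])]
screw_jar [(0.75, [343.0, 224.0, 361.0, 251.0])]
short_lever [(0.69, [297.0, 286.0, 304.0, 312.0])]
vice [(0.73, [231.0, 202.0, 352.0, 335.0])]
```

View pics/top1.png

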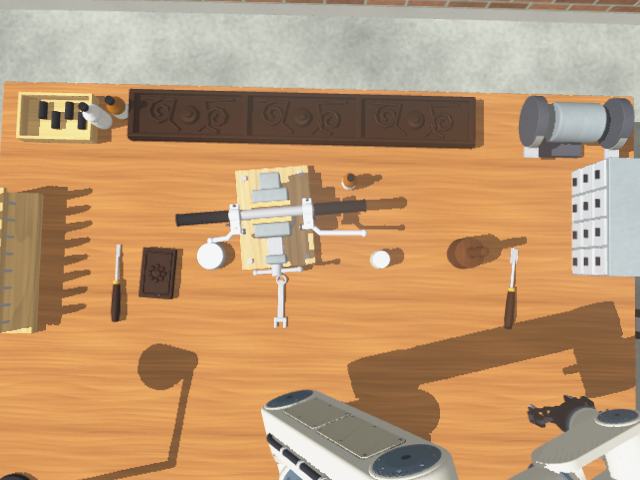

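View pics/side1.png

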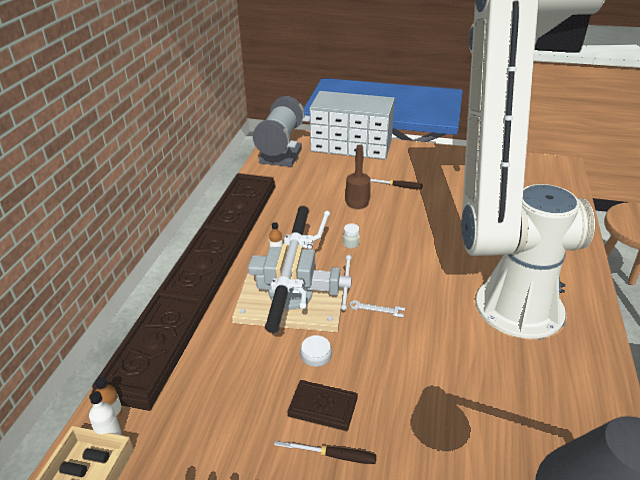

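The top view shows the bar running from about (177,220) to (366,206). The long lever goes from its clamp at about (307,228) to the ball at about (364,233). The jar is at (380,259) and the vice screw handle at (277,270). The side view agrees, with the ball at (326,214). I'll zoom in to measure.

```bash
cat > h.py <<'E'
from rig import r
import cv2,numpy as np
def ray(c,px,z):
    i=r.camera_info(c);K=np.array([[i['fx'],0,i['cx']],[0,i['fy'],i['cy']],[0,0,1]])
    u=cv2.undistortPoints(np.float64(px).reshape(-1,1,2),K,i['distortion']).reshape(-1,2)
    P=i['pose'];d=np.c_[u,np.ones(len(u))]@P[:3,:3].T;o=P[:3,3]
    return o+d*((z-o[2])/d[:,2])[:,None]
def proj(c,pts):
    i=r.camera_info(c);K=np.array([[i['fx'],0,i['cx']],[0,i['fy'],i['cy']],[0,0,1]])
    T=np.linalg.inv(i['pose'])
    return cv2.projectPoints(np.float64(pts),cv2.Rodrigues(T[:3,:3])[0],T[:3,3],K,i['distortion'])[0].reshape(-1,2)
E
python3 - <<'E'
from h import *
im=r.grab_frame('top');cv2.imwrite('pics/t2.png',cv2.resize(im[190:290,250:400],None,fx=5,fy=5,interpolation=cv2.INTER_CUBIC))
im=r.grab_frame('side');cv2.imwrite('pics/s2.png',cv2.resize(im[190:290,260:380],None,fx=6,fy=6,interpolation=cv2.INTER_CUBIC))
for c in('top','side'):
  for t in ('brake_lever','push_bar'):
    for d in r.cut_out(t,c)[:1]:
        m=d['mask'];ys,xs=np.nonzero(m);p=np.c_[xs,ys];print(c,t,d['p'],d['box'],len(xs))
        w=ray(c,p,150.)[:,:2];mu=w.mean(0);v=np.linalg.svd(w-mu,full_matrices=0)[2][0];q=(w-mu)@v
        print(mu,v,mu+v*q.min(),mu+v*q.max(),np.degrees(np.arctan2(*v[::-1])))
print(ray('top',[(381,262)],33))
E
```

```text
top brake_lever 0.52 [315.4, 223.7, 367.6, 235.3] 242
[602.72777198 -63.84296366] [-0.01282277 -0.99991778] [603.63812715   7.14640675] [ 601.7962443  -136.48336303] -90.73471070451488
top push_bar 0.68 [175.5, 201.3, 361.3, 232.9] 2386
[650.14539293 129.05132771] [ 0.10285305 -0.99469656] [623.45682905 387.15764422] [ 677.31206783 -133.67882237] -84.09651418665666
side brake_lever 0.6 [304.5, 209.5, 329.2, 242.4] 191
[601.55755014 -57.35138941] [0.05593825 0.99843423] [ 596.61101028 -145.64151272] [606.89578141  37.92998113] 86.7933007125347
side push_bar 0.91 [263.8, 206.5, 311.3, 330.5] 1874
[644.02992599 152.24780931] [-0.09198597  0.9957603 ] [ 672.64136358 -157.47479681] [621.2288374  399.07261707] 95.27786871127466
[[ 526.19545322 -196.61541118   33.        ]]
```

View pics/t2.png

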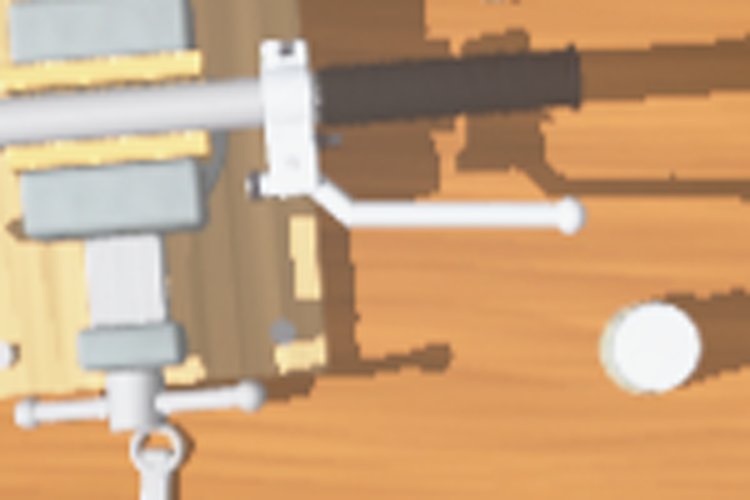

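View pics/s2.png

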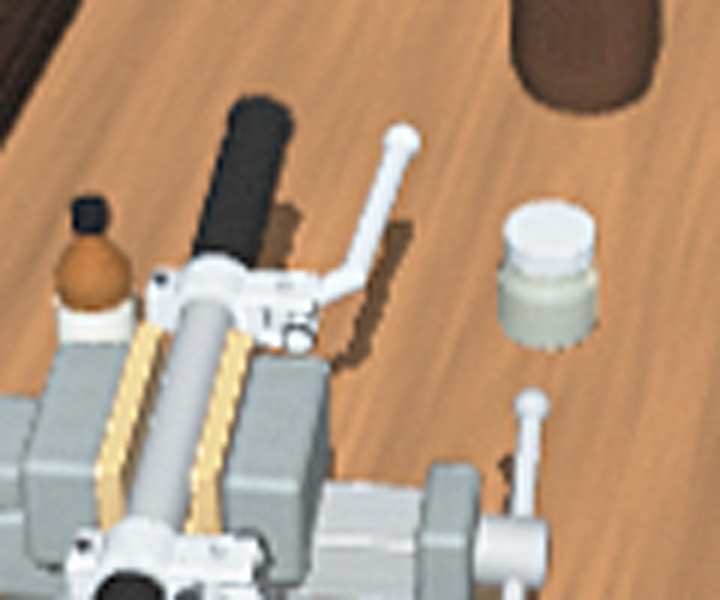

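Zoomed top: ball at full-frame (363.6,232.8), blade bend at (319.4,232), grip end centre at (364.6,205.2), and jar lid at (381,259). Zoomed side: ball at (326.4,212.4). The lever's outer side is clear of the jar by about 60 mm or more.

Run:
```python
from h import *
top=lambda x,y:(x/5+249.6,y/5+189.6)
side=lambda x,y:(x/6+259.6,y/6+189.6)
for n,p in dict(ball=(570,216),blade0=(352,213),blademid=(460,214.5),pivot=(292,163),grip_end=(577,77),grip0=(322,97),bar0=(0,121)).items(): print('top',n,ray('top',[top(*p)],150.)[0])
for n,p in dict(ball=(401,138),blade0=(362,272),grip_end=(262,115),grip0=(225,245)).items(): print('side',n,ray('side',[side(*p)],150.)[0])
def tri(ps):
    A=[];b=[]
    for c,p in ps:
        a=ray(c,[p],0.)[0];q=ray(c,[p],200.)[0];d=(q-a)/np.linalg.norm(q-a);M=np.eye(3)-np.outer(d,d);A.append(M);b.append(M@a)
    return np.linalg.lstsq(np.vstack(A),np.hstack(b),rcond=None)[0]
print(tri([('top',top(570,216)),('side',side(401,138))]))
print('jar',ray('top',[top(652,347)],65.))
i=r.camera_info('wrist');print(i)
```

```text
top ball [ 603.93136003 -132.55445736  150.        ]
top blade0 [602.95224699 -12.42072362 150.        ]
top blademid [603.42910254 -71.92272745 150.        ]
top pivot [629.84713037  21.24203854 150.        ]
top grip_end [ 680.98389865 -135.10927883  150.        ]
top grip0 [666.75662265   5.51447996 150.        ]
top bar0 [649.54634211 182.77357881 150.        ]
side ball [ 601.83718807 -135.94806638  150.        ]
side blade0 [595.11701953 -16.26883833 150.        ]
side grip_end [ 678.1056957  -140.96439916  150.        ]
side grip0 [667.30533189 -23.48564009 150.        ]
[ 602.45806854 -132.58206475  152.24360661]
jar [[ 534.43100934 -189.50089817   65.        ]]
{'fx': 353.5218647826821, 'fy': 353.5218647826821, 'cx': 312.9884161156809, 'cy': 233.42989513872385, 'distortion': array([-0.00474693,  0.        ,  0.        ,  0.        ,  0.        ]), 'hand_eye': array([[ 7.52222772e-04, -9.49137324e-01, -3.14861517e-01,
         8.06653617e+01],
       [ 9.99999108e-01,  3.66473867e-04,  1.28433630e-03,
        -2.49940159e-01],
       [-1.10362300e-03, -3.14862202e-01,  9.49136753e-01,
        -1.46526982e+02],
       [ 0.00000000e+00,  0.00000000e+00,  0.00000000e+00,
         1.00000000e+00]])}
```

Call:
{"name": "carry_out", "arguments": {"delta_pos": [[0.045, -0.035, 0], [0.09, -0.07, 0], [0.135, -0.105, 0], [0.18, -0.14, 0], [0.225, -0.175, 0], [0.27, -0.21, 0], [0.315, -0.245, 0], [0.36, -0.28, 0]], "rot": [[0, 0, -10], [0, 0, -20], [0, 0, -30], [0, 0, -40], [0, 0, -50], [0, 0, -60], [0, 0, -70], [0, 0, -80]], "claw": 0, "grip_force": 20}}

```text
clock: 2.0
eef_pos: [442.8, -229.8, 227.5]
tcp_rot: [3.141, 0.001, 1.684]
contact_force: [-0.1, -0.3, -0.4]
opening: 0.004
grasp_force: 0.0
```

Call:
{"name": "carry_out", "arguments": {"delta_pos": [[0.03, 0.028, 0], [0.065, 0.057, 0], [0.1, 0.086, 0], [0.13, 0.115, 0], [0.13, 0.115, 0.02], [0.13, 0.115, 0.045], [0.13, 0.115, 0.072], [0.13, 0.115, 0.072]], "rot": [[0, 0, 0], [0, 0, 0], [0, 0, 0], [0, 0, 0], [0, 0, 0], [0, 0, 0], [0, 0, 0], [0, 0, 0]]}}

```text
clock: 3.0
eef_pos: [540.7, -89.4, 153.6]
tcp_rot: [-3.138, -0.001, 1.678]
contact_force: [-0.4, -0.4, 0.2]
opening: 0.001
grasp_force: 0.0
```

Run:
```python
from h import *
s=r.sense();print(s['clock'],s['eef_pos'],s['tcp_rot'],s['contact_force'])
a=cv2.resize(r.grab_frame('top')[180:280,290:400],None,fx=4,fy=4,interpolation=2)
b=cv2.resize(r.grab_frame('side')[180:280,270:360],None,fx=4,fy=4,interpolation=2)
cv2.imwrite('pics/c3.png',np.hstack([a,b]))
cv2.imwrite('pics/w3.png',r.grab_frame('wrist'))
```

```text
3.0 [540.73885345 -89.42463687 153.57398564] [-3.13789817e+00 -1.02339339e-03  1.67817001e+00] [-0.4158062  -0.39356548  0.17271924]
```

View pics/c3.png

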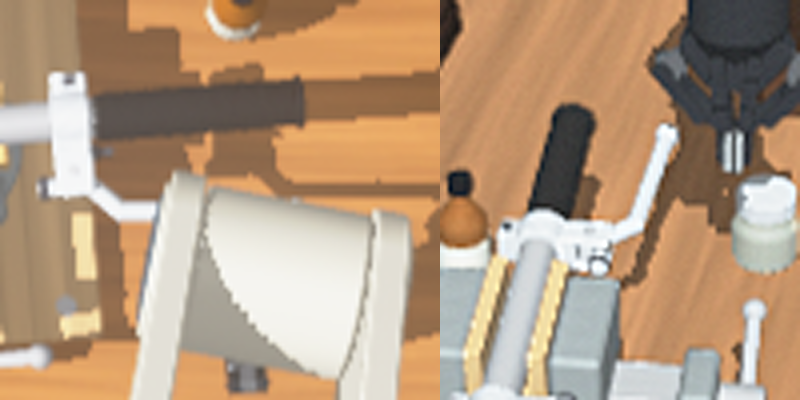

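View pics/w3.png

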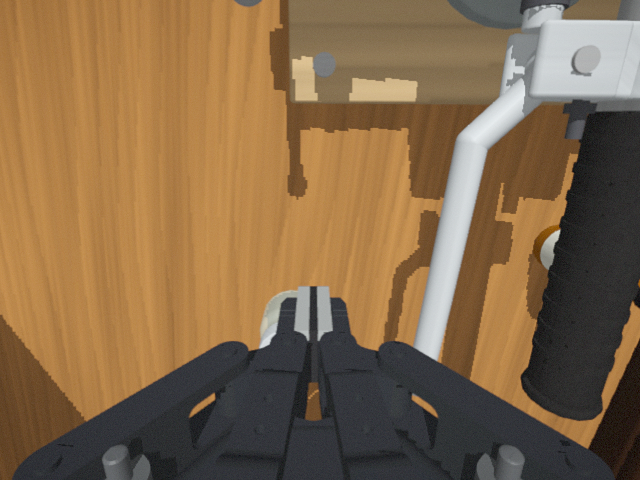

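The wrist view shows the blade from (470,150) to (425,350), to the right of the closed fingers (tips at about (313,300)). The linkage flares out above the fingers, so I'll tilt the tool to lean it away from the bar. The jar and handle are clear.

Call:
{"name": "carry_out", "arguments": {"delta_pos": [[0, 0.005, -0.006], [0, 0.01, -0.006], [0, 0.015, -0.006], [0, 0.018, -0.006], [0, 0.02, -0.006]], "rot": [[-5, 0, 0], [-10, 0, 0], [-15, 0, 0], [-15, 0, 0], [-15, 0, 0]]}}

```text
clock: 3.78
eef_pos: [563.1, -87.8, 162.3]
tcp_rot: [2.879, 0.001, 1.678]
contact_force: [0.0, 0.2, 0.1]
opening: 0.0
grasp_force: 0.0
```

Call:
{"name": "carry_out", "arguments": {"delta_pos": [[0, 0.004, 0.003], [0, 0.008, 0.0045], [0, 0.012, 0.006], [0, 0.016, 0.007], [0, 0.019, 0.008], [0, 0.022, 0.009], [0, 0.025, 0.01], [0, 0.026, 0.01]], "rot": [[0, 0, 0], [0, 0, 0], [0, 0, 0], [0, 0, 0], [0, 0, 0], [0, 0, 0], [0, 0, 0], [0, 0, 0]]}}

```text
clock: 4.78
eef_pos: [589.8, -84.6, 158.3]
tcp_rot: [2.88, 0.0, 1.678]
contact_force: [0.5, 0.7, 0.2]
opening: 0.003
grasp_force: 0.0
```

Run:
```python
from h import *
s=r.sense();print(s['clock'],s['eef_pos'],s['contact_force'])
b=cv2.resize(r.grab_frame('side')[190:250,290:350],None,fx=6,fy=6,interpolation=2)
w=r.grab_frame('wrist')[120:480,200:560]
cv2.imwrite('pics/c4.png',np.hstack([b,w]))
```

```text
4.775 [589.77450735 -84.62439046 158.25545905] [0.47389426 0.68857982 0.20770578]
```

View pics/c4.png

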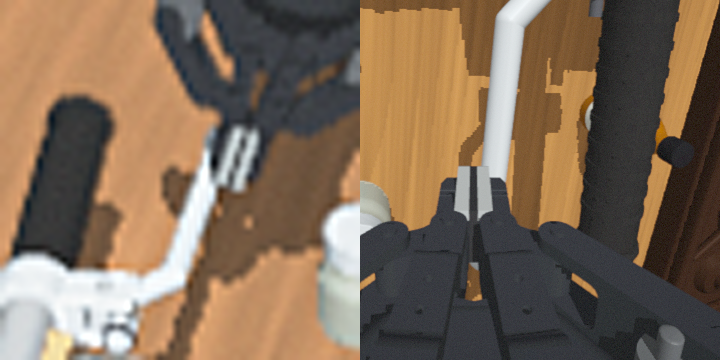

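The side crop shows the fingertip right beside the blade at about (212,140), and the wrist crop agrees. The bar is well clear of the linkage. I'll press on.

Call:
{"name": "carry_out", "arguments": {"delta_pos": [[0, 0.002, 0.0005], [0, 0.004, 0.001], [0, 0.006, 0.0016], [0, 0.008, 0.0021], [0, 0.01, 0.0026], [0, 0.01, 0.0026]], "rot": [[0, 0, 0], [0, 0, 0], [0, 0, 0], [0, 0, 0], [0, 0, 0], [0, 0, 0]]}}

```text
clock: 5.62
eef_pos: [600.0, -83.5, 158.3]
tcp_rot: [2.88, 0.0, 1.678]
contact_force: [0.4, 0.6, -0.2]
opening: 0.001
grasp_force: 0.0
```

Run:
```python
from h import *
s=r.sense();print(s['clock'],s['eef_pos'],s['contact_force'],s['joint_efforts'],s['wrist_torque'])
b=cv2.resize(r.grab_frame('side')[190:250,290:350],None,fx=6,fy=6,interpolation=2)
w=r.grab_frame('wrist')[120:480,200:560]
cv2.imwrite('pics/c5.png',np.hstack([b,w]))
```

```text
5.625 [600.03191314 -83.47025504 158.32341258] [ 0.44357015  0.60597336 -0.17505793] [ 3.02406144e-02 -5.15335464e+01 -3.02222693e+01  3.48431887e-01
 -1.43547356e+00  1.48494582e-02] [-0.00394865  0.15268173 -0.00805915]
```

View pics/c5.png

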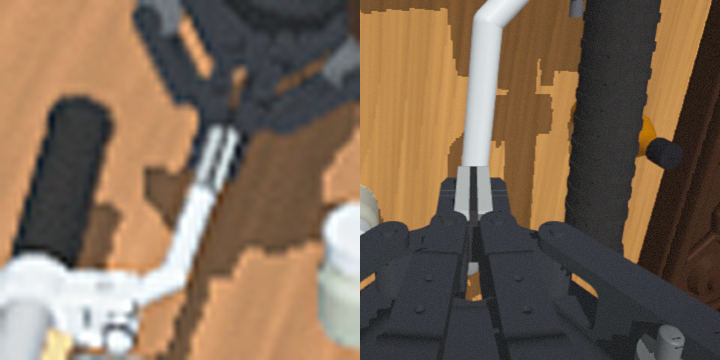

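The fingertips sit above the blade and hide it in both views, so nothing is touched yet. I need to check where the tips really are before going lower.

Run:
```python
from h import *
# c3 side: tip bottom seen at (343.2,222.5) with vertical tool at (540.7,-89.4,153.6)
for z in (110,128.6,145,160,170): print(z,proj('side',[(540.7,-89.4,z)])[0])
# wrist view w3: project known points
i=r.camera_info('wrist');H=i['hand_eye'];K=np.array([[i['fx'],0,i['cx']],[0,i['fy'],i['cy']],[0,0,1]])
from scipy.spatial.transform import Rotation as Ro
T=np.eye(4);T[:3,:3]=Ro.from_euler('xyz',[-3.138,-.001,1.678]).as_matrix();T[:3,3]=[540.7,-89.4,153.6]
for n,p in dict(bend=(603,-12.4,150),grip_end=(681,-135,150),mid=(603.4,-72,150),mid120=(603.4,-72,120),benddn=(603,-12,120)).items():
    q=np.linalg.inv(T@H)@np.r_[p,1];print(n,(K@(q[:3]/q[2]))[:2])
for n,p in dict(tipedge=(11,0,25),tip0=(0,0,25),t=(11,0,0)).items():
    q=np.linalg.inv(H)@np.r_[p,1];print(n,(K@(q[:3]/q[2]))[:2])
```

```text
110 [342.41677139 233.96405185]
128.6 [342.52721513 229.09274159]
145 [342.62585667 224.74724957]
160 [342.71713291 220.73063035]
170 [342.77855315 218.03020384]
bend [483.7653366  144.83049203]
grip_end [567.95172838 398.08766285]
mid [451.41867757 275.59903175]
mid120 [431.16869153 252.08007766]
benddn [456.25859045 139.28742754]
tipedge [313.54278359 257.0898724 ]
tip0 [313.51250667 276.21734264]
t [313.67849154 277.8915806 ]
```

Run:
```python
from h import *
print(r.tips_ahead,r.sense()['opening'])
for z in (130,140,150,160,170): print(z,proj('side',[(604,-83.5,z)])[0],proj('side',[(604,-83.5+11,z)])[0])
im=r.grab_frame('side')[185:240,300:350];cv2.imwrite('pics/c6.png',cv2.resize(im,None,fx=11,fy=11,interpolation=2))
```

```text
25.0 0.0020724320088410034
130 [322.06137679 227.19330796] [321.26617981 229.22505412]
140 [322.05307751 224.55163537] [321.25518312 226.57771503]
150 [322.04472226 221.89227235] [321.24411041 223.91257646]
160 [322.0363104  219.21502359] [321.23296084 221.22944115]
170 [322.0278413  216.51969069] [321.22173352 218.52810873]
```

View pics/c6.png

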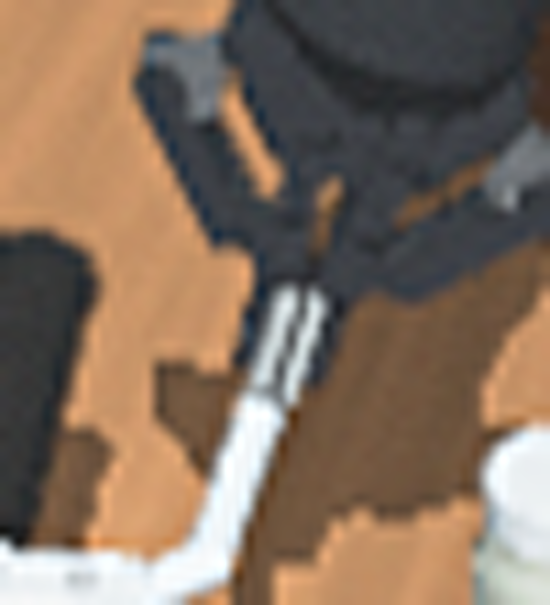

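The tip bottom shows at about (324,220.4) full-frame, so z is about 160. That is some 25 mm higher than the nominal figures give. I'll back out, go down 26 mm and press again.

Call:
{"name": "carry_out", "arguments": {"delta_pos": [[0, -0.017, -0.0046], [0, -0.034, -0.009], [0, -0.034, -0.009], [0, -0.037, 0.003], [0, -0.0405, 0.016], [0, -0.0405, 0.016]], "rot": [[0, 0, 0], [0, 0, 0], [0, 0, 0], [0, 0, 0], [0, 0, 0], [0, 0, 0]]}}

```text
clock: 6.52
eef_pos: [564.2, -86.9, 130.4]
tcp_rot: [2.883, -0.001, 1.678]
contact_force: [-0.1, -0.2, -0.8]
opening: -0.001
grasp_force: 0.0
```

Call:
{"name": "carry_out", "arguments": {"delta_pos": [[0, 0.003, 0.0008], [0, 0.006, 0.0016], [0, 0.009, 0.0024], [0, 0.012, 0.0032], [0, 0.015, 0.004], [0, 0.015, 0.004]], "rot": [[0, 0, 0], [0, 0, 0], [0, 0, 0], [0, 0, 0], [0, 0, 0], [0, 0, 0]]}}

```text
clock: 7.28
eef_pos: [580.8, -85.6, 132.4]
tcp_rot: [2.88, 0.0, 1.678]
contact_force: [0.5, 0.3, -0.2]
opening: 0.003
grasp_force: 0.0
```

Call:
{"name": "carry_out", "arguments": {"delta_pos": [[0, 0.002, 0.0005], [0, 0.004, 0.001], [0, 0.006, 0.0016], [0, 0.008, 0.0021], [0, 0.01, 0.0026], [0, 0.012, 0.0032], [0, 0.012, 0.0032]], "rot": [[0, 0, 0], [0, 0, 0], [0, 0, 0], [0, 0, 0], [0, 0, 0], [0, 0, 0], [0, 0, 0]]}}

```text
clock: 8.15
eef_pos: [591.6, -84.5, 131.7]
tcp_rot: [2.883, -0.0, 1.678]
contact_force: [-5.5, -3.8, 1.9]
opening: 0.001
grasp_force: 2.9
```

Call:
{"name": "carry_out", "arguments": {"delta_pos": [[0, 0.003, 0.0008], [0, 0.006, 0.0016], [0, 0.009, 0.0024], [0, 0.012, 0.0032], [0, 0.014, 0.0037], [0, 0.014, 0.0037]], "rot": [[0, 0, 0], [0, 0, 0], [0, 0, 0], [0, 0, 0], [0, 0, 0], [0, 0, 0]]}}

```text
clock: 8.9
eef_pos: [605.1, -83.1, 131.2]
tcp_rot: [2.884, -0.0, 1.678]
contact_force: [-7.5, -5.0, 0.8]
opening: 0.002
grasp_force: 4.4
```

Run:
```python
from h import *
s=r.sense();print(s['eef_pos'],s['contact_force'])
b=cv2.resize(r.grab_frame('side')[190:250,290:350],None,fx=6,fy=6,interpolation=2)
w=r.grab_frame('wrist')[120:480,200:560]
cv2.imwrite('pics/c7.png',np.hstack([b,w]))
```

```text
[605.07956425 -83.13060135 131.23130062] [-7.51932389 -4.95967748  0.83745461]
```

View pics/c7.png

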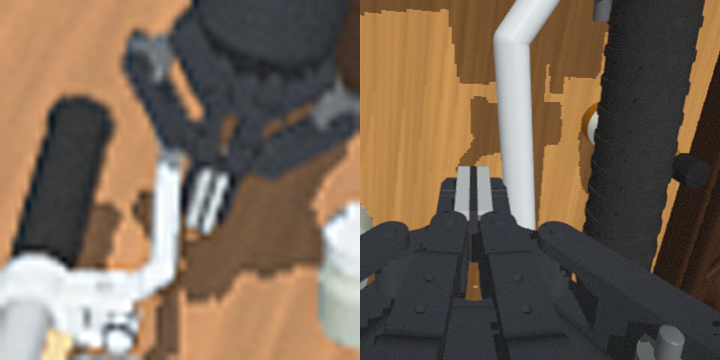

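The lever is swinging in on the finger's back, and the linkage is high above the grip. I'll go on in small steps and watch for the force to jump.

Call:
{"name": "carry_out", "arguments": {"delta_pos": [[0, 0.002, 0.0005], [0, 0.004, 0.001], [0, 0.006, 0.0016], [0, 0.006, 0.0016]], "rot": [[0, 0, 0], [0, 0, 0], [0, 0, 0], [0, 0, 0]]}}

```text
clock: 9.5
eef_pos: [611.2, -83.1, 131.3]
tcp_rot: [2.884, 0.001, 1.678]
contact_force: [-9.3, -8.6, 1.2]
opening: -0.0
grasp_force: 5.4
```

Call:
{"name": "carry_out", "arguments": {"delta_pos": [[0, 0.001, 0.0003], [0, 0.002, 0.0005], [0, 0.002, 0.0005]], "rot": [[0, 0, 0], [0, 0, 0], [0, 0, 0]]}}

```text
clock: 9.88
eef_pos: [613.1, -83.1, 131.3]
tcp_rot: [2.885, 0.001, 1.678]
contact_force: [-8.3, -11.3, 0.9]
opening: 0.001
grasp_force: 5.9
```

The sideways force is friction building up: the blade also drifts towards -y as it swings. I'll follow that drift (tool -x) while advancing.

Call:
{"name": "carry_out", "arguments": {"delta_pos": [[-0.002, 0, 0], [-0.004, 0.0, 0.0], [-0.006, 0.001, 0.0003], [-0.006, 0.001, 0.0003]], "rot": [[0, 0, 0], [0, 0, 0], [0, 0, 0], [0, 0, 0]]}}

```text
clock: 10.38
eef_pos: [614.3, -87.1, 130.8]
tcp_rot: [2.886, -0.002, 1.679]
contact_force: [-8.2, 1.7, -0.4]
opening: 0.0
grasp_force: 3.9
```

Call:
{"name": "carry_out", "arguments": {"delta_pos": [[-0.0003, 0.001, 0.0003], [-0.0006, 0.002, 0.0005], [-0.001, 0.003, 0.0008], [-0.001, 0.003, 0.0008]], "rot": [[0, 0, 0], [0, 0, 0], [0, 0, 0], [0, 0, 0]]}}

```text
clock: 10.88
eef_pos: [615.0, -87.7, 130.1]
tcp_rot: [2.89, -0.003, 1.679]
contact_force: [-18.4, -1.0, 6.6]
opening: -0.001
grasp_force: 8.3
```

Call:
{"name": "carry_out", "arguments": {"delta_pos": [[0, 0, 0], [0, 0, 0], [0.002, -0.008, -0.002], [0.004, -0.016, -0.0043], [0.005, -0.024, -0.0064], [0.006, -0.032, -0.0085], [0.006, -0.042, -0.0112], [0.006, -0.042, -0.0112]], "rot": [[0, 0, 0], [0, 0, 0], [0, 0, 0], [0, 0, 0], [0, 0, 0], [0, 0, 0], [0, 0, 0], [0, 0, 0]]}}

```text
clock: 11.88
eef_pos: [576.6, -87.3, 132.9]
tcp_rot: [2.879, 0.0, 1.678]
contact_force: [-1.1, -0.3, 1.0]
opening: -0.002
grasp_force: 0.0
```

Call:
{"name": "carry_out", "arguments": {"delta_pos": [[0, 0, 0], [0, 0, 0], [0, 0, 0], [0, 0, 0]], "rot": [[0, 0, 0], [0, 0, 0], [0, 0, 0], [0, 0, 0]]}}

```text
clock: 12.38
eef_pos: [576.6, -87.0, 132.4]
tcp_rot: [2.88, 0.0, 1.678]
contact_force: [-1.0, 1.1, -0.9]
opening: -0.003
grasp_force: 0.0
```

Run:
```python
from h import *
s=r.sense();print(s['clock'],s['eef_pos'],s['contact_force'])
b=cv2.resize(r.grab_frame('side')[190:250,290:350],None,fx=6,fy=6,interpolation=2)
w=r.grab_frame('wrist')[120:480,200:560]
cv2.imwrite('pics/c8.png',np.hstack([b,w]))
```

```text
12.375 [576.63261593 -87.0003211  132.41788227] [-0.9733078   1.10421299 -0.91563254]
```

Call:
{"name": "carry_out", "arguments": {"delta_pos": [[0, 0.006, 0.0016], [0, 0.012, 0.0032], [-0.001, 0.018, 0.0048], [-0.002, 0.023, 0.0061], [-0.003, 0.028, 0.0075], [-0.004, 0.032, 0.0085], [-0.005, 0.036, 0.0096], [-0.006, 0.039, 0.0104]], "rot": [[0, 0, 0], [0, 0, 0], [0, 0, 0], [0, 0, 0], [0, 0, 0], [0, 0, 0], [0, 0, 0], [0, 0, 0]]}}

```text
clock: 13.48
eef_pos: [615.3, -88.7, 131.4]
tcp_rot: [2.885, -0.001, 1.679]
contact_force: [-16.4, -1.9, 8.3]
opening: 0.001
grasp_force: 7.9
```

Call:
{"name": "carry_out", "arguments": {"delta_pos": [[-0.0005, 0.001, 0.0003], [-0.001, 0.002, 0.0005], [-0.0015, 0.003, 0.0008], [-0.0015, 0.003, 0.0008], [-0.0015, 0.003, 0.0008], [-0.0015, 0.003, 0.0008]], "rot": [[0, 0, 0], [0, 0, 0], [0, 0, 0], [0, 0, 0], [0, 0, 0], [0, 0, 0]]}}

```text
clock: 14.22
eef_pos: [615.6, -89.6, 130.2]
tcp_rot: [2.89, -0.002, 1.679]
contact_force: [-18.9, -3.8, 5.7]
opening: -0.001
grasp_force: 8.7
```

Run:
```python
from h import *
s=r.sense();print(s['clock'],s['eef_pos'],s['contact_force'])
b=cv2.resize(r.grab_frame('side')[190:250,290:350],None,fx=6,fy=6,interpolation=2)
cv2.imwrite('pics/c9.png',np.hstack([cv2.imread('pics/c8.png')[:,:360],b]))
```

```text
14.225 [615.6268063  -89.5957219  130.18912101] [-18.8570334   -3.80996869   5.74403521]
```

View pics/c9.png

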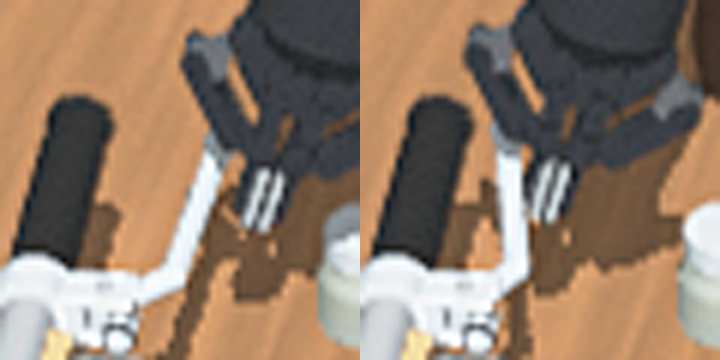

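The lever is at its stop, held with a steady force of about 20 N, and the picture shows the bar clear of the fingers. Handing in.

```bash
python3 -c "
from rig import r
print(r.sign_off())"
```

```text
the job is handed in; nothing more can be done
None
```

I pressed the long lever in until the force jumped (about 20 N) and let it spring right back out. I then pressed it to the same point again and handed the job in with it held there at about 20 N; the sign-off returned no verdict.

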